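# Find the spacer plate that just fits under the demonstration lamp

## Robot

A 6-joint arm with a two-finger parallel gripper is mounted at the origin on the work surface. World frame = base frame: x ahead of the robot, y to its left, z up, the work surface at z = 0. Lengths are in m, angles in degrees, forces in N, time in s.
With the tool pointing down it reaches from about 0.375 to 0.9 m from the base axis. Payload 3.1 kg.
Tool frame: the origin (TCP) lies midway between the tips of the shut fingers; the grasp point (between the pads) lies 19 mm behind it; z points along the fingers, y is the line along which they close (so a half turn about z gives the same grasp; the last joint's range is limited). The gripper opens to 87 mm and grips with 3 to 60 N. Pads are 19 mm wide; open, the fingers measure 117 mm over their backs; the gripper's body (75 mm by 190 mm) begins 51 mm behind the grasp point.
Start: joints at [-75.373, 30.224, 82.088, -0, 67.689, -10.227], TCP at [0.263, -0.567, 0.223] pointing down, gripper open.
Joint ranges: [-176.69, 176.69], [-43.24, 126.21], [12.49, 139.97], [-82, 262], [0, 151.66], [-163.58, 163.58]. Speed limits (degrees/s): [159.86, 159.86, 180, 180, 180, 180].

## Interface

Orientations are given as a 3x3 rotation matrix whose columns are the frame's x, y, z axes.
In Python, from rig import bot, capture gives the robot as it stands (bot), with the cameras as plain functions.
- The arm moves only by the tool inch_along, called as name(argument=value, ...), one argument or row to a line, values as JSON. Schema: {"type":"object","properties":{"motion":{"type":"array","items":{"type":"number"},"minItems":7,"maxItems":140},"only":{"type":"string"},"quiet":{"type":"boolean"},"lines":{"type":"string"}},"required":["motion"],"additionalProperties":false}. motion is one flat list of numbers that holds 1 to 20 rows one after another, with no inner brackets; each row has 7 numbers: dx, dy, dz in normalised numbers (1 is 1 m), then a rotation vector rx, ry, rz in fractions of the full range, 1 being 90 degrees, then the opening from 0.0 (shut) to 1.0 (fully open); each row is the pose to reach, as a shift and turn from the pose commanded when the call began, along the tool's axes at that moment; what a row does not reach only later rows make up. A row lasts 1/10 s, in which the tool goes at most 0.05 m and 8.59 degrees, less where a joint would pass 70% of its speed; a pose out of reach is approached as far as the arm can. The fingers move at their own pace and stop on an object; the grip force is fixed at half the most. Time passes only in rows, so rows that do not move let the fingers close. The tool returns the time, the measured TCP pose, the force, the opening and the grip force at its end. only (a regular expression) keeps the lines of the reply that match it, lines (a string "A,B") keeps lines A to B, and quiet returns only ok. A shift or turn number past 1, either way, is cut back to 1. Input that does not fit is refused with a message, and nothing moves.
- bot.read_state(): the state, without advancing time (a new reading comes with each control period).
- capture(name): name is "scene" or "top"; returns a dict with "color" (400x640x3 uint8, red, green, blue), "K" (3x3 intrinsics, pixels), "view" (4x4, takes a point from world to camera coordinates). Camera axes: x right, y up, looking along -z (the intrinsics and any distortion apply to the point x, -y, -z); pixel columns grow to the right and rows downward; lengths in m; the calibration is good to about 2 mm. A picture is of the moment at which its call begins. There is no depth.
- bot.hand_in(): hands the job in; it is judged then, once.
The state is a dict: "time_s": time; "joint_positions": joint angles; "qvel": joint speeds; "tau": joint torques, N m; "position": TCP position; "tcp_rot": TCP orientation; "force": force on the tool from outside, world axes, zero at the start; "moment": the same for the moment, N m; "opening": opening from 0.0 (shut) to 1.0 (fully open); "grasp_force": force on a finger pad.
Only numpy, scipy, OpenCV 4.12 (cv2) and the standard library are available. Lean on these libraries where they do the work, as an engineer would, in place of code of your own. Each camera call takes 0.05 s, during which the arm holds its last target. There are 200 camera calls.

## Task

The foot of the demonstration lamp hangs a little way above the counter and needs packing out. Starting with the thinnest spacer plate from the wooden rack, try the plates under the front edge of the foot to find the thickest one that goes in, and leave that one lying flat in the guide channel, pushed fully home against the stop; the other plates end up lying flat on the counter or in the rack. Do not disturb the calculator, the mug or the bell.

Things in the scene. Friction and masses are not known exactly. Their poses are not given: they have to be found in the camera images.
- channel: Low dark steel guide channel fixed to the counter under the front of the lamp's grey foot. Origin: on the counter at the middle of its open mouth, right below the front edge of the foot; +x points inwards under the foot, away from the robot. Two rails 10 mm high, 52 mm clear between them (y), run inwards from the mouth to a stop 10 mm high, its face at x = 38 mm. Its floor is the counter, z = 0.
- stop (a point): Middle of the stop's face, on the counter. Over it hangs the lamp's foot: fixed rigid grey plate, channel x 0 to 140 mm, y -55 to 55 mm, 10 mm thick, its level underside at an unknown height 13.5 to 29 mm above the counter, new each time. Lamp stem on the foot at channel x 105 mm, 280 mm high; shade above z = 185 mm at x 120 to 230, y 20 to 130 mm.
- rack: Low dark wooden rack fixed to the counter, origin under its centre. Board 56 (x) x 176 (y) x 6 mm; ribs 5 mm thick, 50 mm long, tops at z = 28 mm, at y = -81, -27, 27, 81 mm part three bays. In each lies a plate flat on the board, length along x, ends overhanging 6 mm. No room for fingers along its long sides: there it can be gripped only across its two ends. Which plate is in which bay varies.
- plate_thin: The thinnest spacer plate: loose bare aluminium slab 68 mm long (x), 44 mm wide (y), 12 mm thick (z), 97 g nominal. Origin: centre of its underside. The plates differ only in thickness: 12, 18 and 24 mm. At the start in the rack. Fully home, 68 mm side along the channel, its centre is at x = 4 mm in the channel frame and its last 30 mm stick out of the mouth.
- plate_middle: The middle spacer plate: loose bare aluminium slab 68 mm long (x), 44 mm wide (y), 18 mm thick (z), 145 g nominal. Origin: centre of its underside. The plates differ only in thickness: 12, 18 and 24 mm. At the start in the rack. Fully home, 68 mm side along the channel, its centre is at x = 4 mm in the channel frame and its last 30 mm stick out of the mouth.
- plate_thick: The thickest spacer plate: loose bare aluminium slab 68 mm long (x), 44 mm wide (y), 24 mm thick (z), 194 g nominal. Origin: centre of its underside. The plates differ only in thickness: 12, 18 and 24 mm. At the start in the rack. Fully home, 68 mm side along the channel, its centre is at x = 4 mm in the channel frame and its last 30 mm stick out of the mouth.
- calculator: Black plastic pocket calculator lying on the counter, loose, 150 x 82 x 25 mm, origin under its centre. A bystander.
- mug: White ceramic mug of pencils, loose, 80 mm across, 92 mm high (165 mm with pencils), handle to its +y, origin under its centre. A bystander.
- bell: Small brass counter bell on a round wooden base, loose, 80 mm across, 54 mm high, origin under its centre. A bystander.

How it is judged:
By the outcome, as a careful person would: the job done as asked, in the order asked, and still so for the second after the job is handed in, with the robot touching nothing.
It also fails if it takes over 72 s, if anything falls off the work surface, if the arm or the gripper's body presses on something with over 40 N, if the wrist force passes 120 N, or if a joint passes its speed limit or range.

## Working session

There is one attempt and no reset: what is moved stays moved. The work goes in short steps, Python scripts to look and compute and a tool call to move; the robot and the scene stay as the last step left them, time stands still between calls to the robot, and variables do not carry over. Pictures are saved under pics/ and viewed, at most 10 in all, crops included, and the job is handed in when it is done.

```bash
ls; mkdir -p pics
```

Run:
```python
from rig import bot, capture
import cv2
s=bot.read_state();print(s['time_s'],s['position'],s['tcp_rot'],s['opening'])
for n in("top","scene"):
    c=capture(n);cv2.imwrite(f"pics/{n}0.png",c['color'][:,:,::-1]);print(c['K'],c['view'],[k for k in c])
```

```text
pics
rig.py
0.0 [ 0.26253769 -0.56639155  0.22159949] [[ 9.07390615e-01  4.20287983e-01 -5.32162169e-04]
 [ 4.20288155e-01 -9.07388411e-01  2.03448186e-03]
 [ 3.72190493e-04 -2.06973120e-03 -9.99997789e-01]] 0.9987038826763251
[[374.15230951   0.         315.28336611]
 [  0.         374.15230951 203.5274729 ]
 [  0.           0.           1.        ]] [[ 0.00574511 -0.99972137  0.02289503  0.01726691]
 [ 0.99669299  0.00758055  0.08090504 -0.60154838]
 [-0.08105605  0.0223545   0.99645883 -1.11269776]
 [ 0.          0.          0.          1.        ]] ['color', 'K', 'view']
[[450.33365952   0.         314.68780343]
 [  0.         450.33365952 193.25454772]
 [  0.           0.           1.        ]] [[ 0.70434046  0.70984695  0.00467063 -0.44262158]
 [-0.60668064  0.59853217  0.52316139  0.29777778]
 [ 0.368569   -0.37131732  0.85222083 -1.50637276]
 [ 0.          0.          0.          1.        ]] ['color', 'K', 'view']
```

View pics/top0.png

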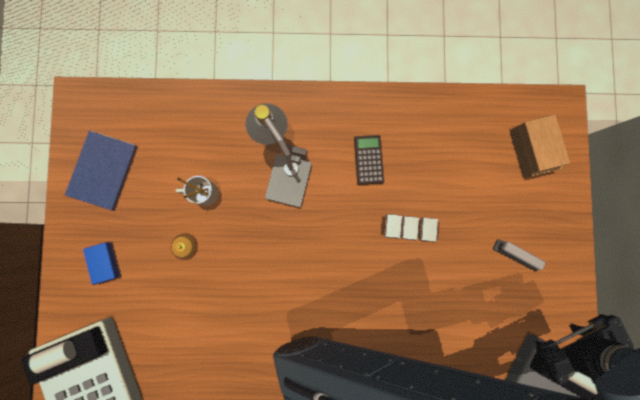

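View pics/scene0.png

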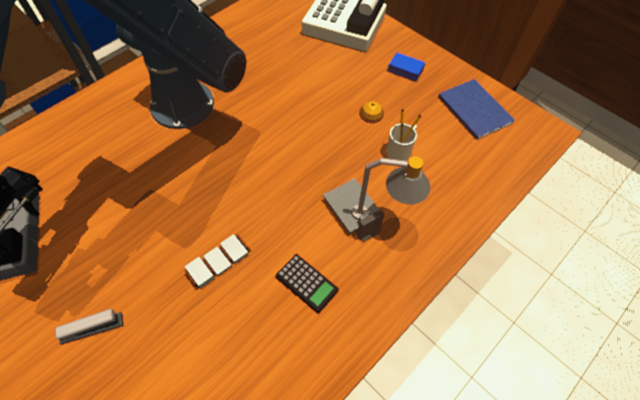

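The top view shows the rack with three plates around (411,228), the lamp foot around (288,185) with its front edge from (266,199) to (301,207), the calculator at (369,160), the mug at (199,190) and the bell at (183,246). I'll enlarge crops next.

Run:
```python
import cv2,numpy as np
t=cv2.imread("pics/top0.png");s=cv2.imread("pics/scene0.png")
R=lambda im,x,y,w,h:cv2.resize(im[y:y+h,x:x+w],(400,300),interpolation=cv2.INTER_CUBIC)
cv2.imwrite("pics/crops.png",np.vstack([np.hstack([R(t,375,200,80,60),R(t,250,150,80,60)]),np.hstack([R(s,175,225,80,60),R(s,315,170,80,60)])]))
```

```text
(no output)
```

View pics/crops.png

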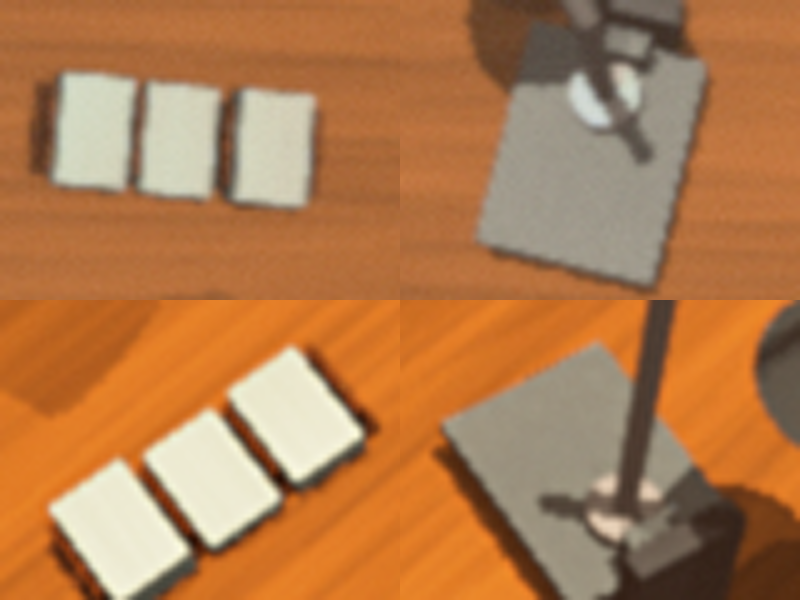

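The crops show the three bright plate tops clearly separated in both views. The foot's front corners are at (265.6,198.4) and (301,207.4) in the top view, and (354.6,178.6) and (323.6,195) in the scene view. Next I'll triangulate.

Create h.py:
```python
import numpy as np, cv2
from scipy.optimize import least_squares
K={'top':np.array([[374.15230951,0,315.28336611],[0,374.15230951,203.5274729],[0,0,1]]),'scene':np.array([[450.33365952,0,314.68780343],[0,450.33365952,193.25454772],[0,0,1]])}
V={'top':np.array([[0.00574511,-0.99972137,0.02289503,0.01726691],[0.99669299,0.00758055,0.08090504,-0.60154838],[-0.08105605,0.0223545,0.99645883,-1.11269776]]),'scene':np.array([[0.70434046,0.70984695,0.00467063,-0.44262158],[-0.60668064,0.59853217,0.52316139,0.29777778],[0.368569,-0.37131732,0.85222083,-1.50637276]])}
P={c:K[c]@np.diag([1,-1,-1])@V[c] for c in K}
def proj(c,X):
    X=np.atleast_2d(X);q=(P[c]@np.c_[X,np.ones(len(X))].T).T
    return q[:,:2]/q[:,2:]
def tri(pt,ps):
    f=lambda X:np.r_[proj('top',X)[0]-pt,proj('scene',X)[0]-ps]
    r=least_squares(f,[.55,0,.02]);return r.x,np.abs(r.fun).max()
def bright(c,im,box,thr):
    x,y,w,h=box;g=im[y:y+h,x:x+w].astype(float).min(2)
    g=cv2.resize(g,None,fx=8,fy=8,interpolation=cv2.INTER_CUBIC)
    m=(g>thr).astype(np.uint8);n,l,st,ce=cv2.connectedComponentsWithStats(m)
    out=[((ce[i]+.5)/8-.5+[x,y],st[i,4]/64,cv2.minAreaRect(np.argwhere(l==i)[:,::-1].astype(np.float32))[1:]) for i in range(1,n) if st[i,4]/64>60]
    return sorted(out,key=lambda o:o[0][0])
def rot(a): a=np.radians(a);return np.array([[np.cos(a),-np.sin(a)],[np.sin(a),np.cos(a)]])
```

Run:
```python
from h import *
t=cv2.imread("pics/top0.png");s=cv2.imread("pics/scene0.png")
a=bright('top',t,(375,200,80,60),120);b=bright('scene',s,(175,225,80,60),120)
for o in a+b: print(o)
C=[]
for p in a:
    # match by z plausibility
    best=min((tri(p[0],q[0]) for q in b),key=lambda r:r[1]);C.append(best[0]);print(best)
C=np.array(C);d=C[0]-C[2];print('yaw rack',np.degrees(np.arctan2(-d[0],d[1])),np.linalg.norm(d[:2]),C[:,:2].mean(0))
pt={'top':np.array([[265.6,198.4],[301,207.4],[311.4,163]]),'scene':np.array([[354.6,178.6],[323.6,195]])}
L=np.array([[0,.055],[0,-.055],[.14,-.055]])
def f(p):
    X=np.c_[L@rot(p[3]).T+p[:2],[p[2]]*3]
    return np.r_[(proj('top',X)-pt['top']).ravel(),(proj('scene',X[:2])-pt['scene']).ravel()]
r=least_squares(f,[.55,.1,.03,0],x_scale=[.1,.1,.01,10]);print(r.x,r.fun.round(2))
for n,px in dict(calc=(369,160),mug=(199,190),bell=(183,246)).items():
    g=least_squares(lambda q:proj('top',[q[0],q[1],.03])[0]-px,[.5,0]);print(n,g.x)
```

```text
(array([393.34147767, 225.66767626]), np.float64(332.421875), ((121.23804473876953, 184.77427673339844), 5.339237213134766))
(array([410.42533663, 227.534698  ]), np.float64(322.59375), ((120.5010757446289, 182.68988037109375), 4.127591609954834))
(array([429.31104411, 229.08215153]), np.float64(331.359375), ((121.89344024658203, 185.71530151367188), 4.275841236114502))
(array([198.37621963, 270.64532794]), np.float64(437.984375), ((197.74713134765625, 148.087890625), 53.61565017700195))
(array([216.89328621, 260.02442109]), np.float64(412.28125), ((194.60000610351562, 142.60000610351562), 53.13010025024414))
(array([233.50954279, 247.3903523 ]), np.float64(398.390625), ((194.00521850585938, 139.80303955078125), 52.12501525878906))
(array([ 0.53614548, -0.2163693 ,  0.02218887]), np.float64(0.16679123076980318))
(array([ 0.53096004, -0.27009432,  0.01655143]), np.float64(0.19149029727680045))
(array([ 0.52634247, -0.32428865,  0.02874302]), np.float64(0.16423177426531765))
yaw rack -5.190299272597932 0.10836366111593947 [ 0.53114933 -0.27025075]
[  0.60365626   0.12067935   0.02810062 -13.83923328] [-0.8  -0.44 -0.92 -0.49  0.05 -0.4  -0.49  0.16 -1.52  0.17]
calc [ 0.73591287 -0.1423357 ]
mug [0.63913795 0.3717735 ]
bell [0.47133975 0.41384429]
```

Efficiency: 20 rows per call → 2s max. Turns 70. OK. 36 calls full max.

Plate order is clear: middle (18) in the +y bay, thin (12) in the centre and thick (24) in the −y bay. All measured heights sit about 1.5 mm low, by the same amount. Next I'll refine the foot pose with edge fits and write a delta helper.

Add to h.py:
```python
def go(x,y,z,head):
    """delta in tool axes from the measured pose to world target; head = world heading of tool y (deg)"""
    from rig import bot, capture
    s=bot.read_state();R=np.array(s['tcp_rot']);
    a=np.radians(head);yv=np.array([np.cos(a),np.sin(a),0]);zv=np.array([0,0,-1.]);T=np.c_[np.cross(yv,zv),yv,zv]
    d=R.T@(np.array([x,y,z])-s['position']);r=np.degrees(cv2.Rodrigues(R.T@T)[0]).ravel()
    print('t',round(s['time_s'],2),'d',d.round(4),'rot',r.round(2))
```

Run:
```python
from h import *
t=cv2.imread("pics/top0.png");s=cv2.imread("pics/scene0.png")
# subpixel foot edges: gradient samples along picked edges, robust line fits, intersect for corners
def edge(im,a,b):
    g=cv2.GaussianBlur(im.astype(np.float32),(0,0),.6);g=g[:,:,2]-g[:,:,0]   # red-blue: wood high, foot low
    a,b=np.array(a,float),np.array(b,float);u=(b-a)/np.linalg.norm(b-a);n=np.array([-u[1],u[0]]);pts=[]
    o=np.arange(-4,4.01,.1)
    for k in np.linspace(.12,.88,30):
        q=(a+k*(b-a)+o[:,None]*n).astype(np.float32)
        v=cv2.remap(g,q[:,0].copy().reshape(1,-1),q[:,1].copy().reshape(1,-1),cv2.INTER_CUBIC)[0]
        pts.append(q[np.argmax(np.abs(np.gradient(v)))])
    vx,vy,x0,y0=cv2.fitLine(np.array(pts),cv2.DIST_HUBER,0,.01,.01).ravel();return np.cross([x0,y0,1],[x0+vx,y0+vy,1])
X=lambda l,m:(lambda p:p[:2]/p[2])(np.cross(l,m))
c=lambda v:np.array(v)-.4
FL,FR,BR,BL=map(c,([265.6,198.4],[301,207.4],[311.4,163],[276,155]))
f,r,l=edge(t,FL,FR),edge(t,FR,BR),edge(t,FL,BL)
SL,SR,SBL=map(c,([354.6,178.6],[323.6,195],[374,205]))
sf=edge(s,SL,SR)
print('top',X(f,l),X(f,r),'picked',FL,FR)
for name,pt in dict(edge=[X(f,l),X(f,r),BR],pick=[FL,FR,BR]).items():
  L=np.array([[0,.055],[0,-.055],[.14,-.055]]);ps=np.array([SL,SR])
  def F(p):
    Q=np.c_[L@rot(p[3]).T+p[:2],[p[2]]*3]
    return np.r_[(proj('top',Q)-pt).ravel(),(proj('scene',Q[:2])-ps).ravel()]
  q=least_squares(F,[.6,.12,.03,0],x_scale=[.1,.1,.01,10],loss='soft_l1',f_scale=.5);print(name,q.x,q.fun.round(2))
go(.5312,-.2702,.08,-5.2)
```

```text
top [263.98936502 198.95161085] [300.53528031 208.33478813] picked [265.2 198. ] [300.6 207. ]
edge [  0.60217882   0.12215826   0.02805352 -13.5184357 ] [ 0.29 -0.41 -0.92 -1.04 -0.26  0.32 -0.18 -0.1  -1.06  0.04]
pick [  0.60346884   0.12071198   0.03052326 -13.53922577] [-0.53  0.04 -0.52 -0.18  0.24 -0.24 -0.12 -0.01 -1.09  0.16]
t 0.1 d [ 0.3682 -0.1556  0.1421] rot [ -0.09  -0.08 -59.94]
```

The manual's scale: turns go in shares of 90 degrees. Converting my numbers, -60 degrees / 90 = -0.6667.

inch_along(
  motion=[0.368, -0.156, 0.07, 0, 0, -0.6667, 1, 0.368, -0.156, 0.07, 0, 0, -0.6667, 1, 0.368, -0.156, 0.07, 0, 0, -0.6667, 1, 0.368, -0.156, 0.07, 0, 0, -0.6667, 1, 0.368, -0.156, 0.07, 0, 0, -0.6667, 1, 0.368, -0.156, 0.07, 0, 0, -0.6667, 1, 0.368, -0.156, 0.07, 0, 0, -0.6667, 1, 0.368, -0.156, 0.07, 0, 0, -0.6667, 1, 0.368, -0.156, 0.07, 0, 0, -0.6667, 1, 0.368, -0.156, 0.142, 0, 0, -0.6667, 1, 0.368, -0.156, 0.142, 0, 0, -0.6667, 1, 0.368, -0.156, 0.142, 0, 0, -0.6667, 1, 0.368, -0.156, 0.142, 0, 0, -0.6667, 1],
)

```text
time_s: 1.4
position: [0.5308, -0.2713, 0.0805]
tcp_rot: [[0.09, 0.996, -0.001], [0.996, -0.09, 0.0], [0.0, -0.001, -1.0]]
force: [0.3, -0.6, 0.1]
opening: 0.998
grasp_force: 0.0
```

Run:
```python
from h import *
go(.5312,-.2702,.004,-5.2)
```

```text
t 1.4 d [0.0012 0.0003 0.0765] rot [-0.03 -0.01  0.02]
```

inch_along(
  motion=[0.001, 0, 0.04, 0, 0, 0, 1, 0.001, 0, 0.065, 0, 0, 0, 1, 0.001, 0, 0.0765, 0, 0, 0, 1, 0.001, 0, 0.0765, 0, 0, 0, 1, 0.001, 0, 0.0765, 0, 0, 0, 0.6, 0.001, 0, 0.0765, 0, 0, 0, 0.6, 0.001, 0, 0.0765, 0, 0, 0, 0.6, 0.001, 0, 0.0765, 0, 0, 0, 0.6],
)

```text
time_s: 2.2
position: [0.5318, -0.2704, 0.0054]
tcp_rot: [[0.089, 0.996, 0.002], [0.996, -0.089, -0.001], [-0.001, 0.002, -1.0]]
force: [0.1, -0.0, 5.0]
opening: 0.775
grasp_force: 30.0
```

inch_along(
  motion=[0, 0, -0.05, 0, 0, 0, 0.6, 0, 0, -0.08, 0, 0, 0, 0.6, 0, 0, -0.08, 0, 0, 0, 0.6],
)

```text
time_s: 2.5
position: [0.534, -0.2718, 0.0883]
tcp_rot: [[0.09, 0.996, 0.007], [0.996, -0.09, -0.006], [-0.005, 0.008, -1.0]]
force: [0.7, -0.5, -1.6]
opening: 0.775
grasp_force: 30.0
```

Run:
```python
from h import *
go(.5306,.1385,.05,-13.5)
```

```text
t 2.5 d [ 0.4086 -0.0404  0.036 ] rot [0.47 0.25 8.36]
```

Scaled: 8.4 degrees / 90 = 0.0933.

inch_along(
  motion=[0.408, -0.04, 0, 0, 0, 0.0933, 0.6, 0.408, -0.04, 0, 0, 0, 0.0933, 0.6, 0.408, -0.04, 0, 0, 0, 0.0933, 0.6, 0.408, -0.04, 0, 0, 0, 0.0933, 0.6, 0.408, -0.04, 0, 0, 0, 0.0933, 0.6, 0.408, -0.04, 0, 0, 0, 0.0933, 0.6, 0.408, -0.04, 0, 0, 0, 0.0933, 0.6, 0.408, -0.04, 0, 0, 0, 0.0933, 0.6, 0.408, -0.04, 0.036, 0, 0, 0.0933, 0.6, 0.408, -0.04, 0.036, 0, 0, 0.0933, 0.6, 0.408, -0.04, 0.036, 0, 0, 0.0933, 0.6],
)

```text
time_s: 3.6
position: [0.5266, 0.14, 0.0472]
tcp_rot: [[0.233, 0.972, -0.003], [0.972, -0.233, -0.0], [-0.001, -0.003, -1.0]]
force: [-0.4, -0.1, 0.2]
opening: 0.78
grasp_force: 30.0
```

Run:
```python
from h import *
go(.5306,.1385,.0015,-13.5)
```

```text
t 3.6 d [-0.0004  0.0044  0.0457] rot [-0.18  0.07  0.  ]
```

inch_along(
  motion=[0, 0.003, 0.03, 0, 0, 0, 0.6, 0, 0.003, 0.042, 0, 0, 0, 0.6, 0, 0.003, 0.0457, 0, 0, 0, 0.6, 0, 0.003, 0.0457, 0, 0, 0, 0.6, 0, 0.003, 0.0457, 0, 0, 0, 0.6, 0, 0.003, 0.0457, 0, 0, 0, 1, 0, 0.003, 0.0457, 0, 0, 0, 1, 0, 0.003, 0.0457, 0, 0, 0, 1, 0, 0.003, 0.03, 0, 0, 0, 1, 0, 0.003, 0, 0, 0, 0, 1, 0, 0.003, -0.02, 0, 0, 0, 1, 0, 0.003, -0.02, 0, 0, 0, 1],
)

```text
time_s: 4.8
position: [0.5329, 0.1397, 0.0707]
tcp_rot: [[0.234, 0.972, 0.006], [0.972, -0.234, 0.0], [0.002, 0.006, -1.0]]
force: [-0.2, 0.4, -0.1]
opening: 0.996
grasp_force: 0.0
```

Run:
```python
from h import *
go(.5112,.1432,.06,76.5)
```

```text
t 4.8 d [-0.0017 -0.022   0.0106] rot [  0.35   0.19 -90.03]
```

Scaled: -90 degrees / 90 = -1.

inch_along(
  motion=[0, -0.02, 0, 0, 0, -1, 1, 0, -0.02, 0, 0, 0, -1, 1, 0, -0.02, 0, 0, 0, -1, 1, 0, -0.02, 0, 0, 0, -1, 1, 0, -0.02, 0, 0, 0, -1, 1, 0, -0.02, 0, 0, 0, -1, 1, 0, -0.02, 0, 0, 0, -1, 1, 0, -0.02, 0, 0, 0, -1, 1, 0, -0.02, 0, 0, 0, -1, 1, 0, -0.02, 0, 0, 0, -1, 1, 0, -0.02, 0, 0, 0, -1, 1, 0, -0.02, 0, 0, 0, -1, 1],
)

```text
time_s: 6.0
position: [0.5108, 0.1441, 0.0672]
tcp_rot: [[-0.972, 0.234, -0.001], [0.234, 0.972, -0.0], [0.001, -0.0, -1.0]]
force: [-0.7, 0.5, 0.6]
opening: 0.998
grasp_force: 0.0
```

Run:
```python
from h import *
from rig import bot, capture
go(.5112,.1432,.003,76.5)
for n,b in(('top',(240,150,120,90)),('scene',(280,130,120,90))):
    im=capture(n)['color'][:,:,::-1];x,y,w,h=b
    cv2.imwrite(f'pics/{n}1.png',im)
    globals()[n]=cv2.resize(im[y:y+h,x:x+w],None,fx=3.3,fy=3.3,interpolation=cv2.INTER_CUBIC)
cv2.imwrite('pics/c1.png',np.hstack([top,scene]))
```

```text
t 6.0 d [-0.0007 -0.0007  0.0642] rot [-0.02 -0.08 -0.05]
```

View pics/c1.png

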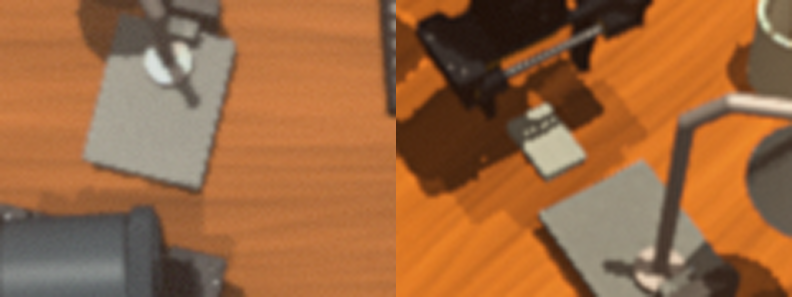

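The right half (scene view) shows the thin plate flat and square in front of the foot, with its near end at (540,108) and far end at (550,172) in the crop. The gripper is poised over its outer end. Next I'll grip it across its width and slide it in.

inch_along(
  motion=[-0.0007, -0.0007, 0.04, 0, 0, 0, 1, -0.0007, -0.0007, 0.06, 0, 0, 0, 1, -0.0007, -0.0007, 0.064, 0, 0, 0, 1, -0.0007, -0.0007, 0.064, 0, 0, 0, 1, -0.0007, -0.0007, 0.064, 0, 0, 0, 0.4, -0.0007, -0.0007, 0.064, 0, 0, 0, 0.4, -0.0007, -0.0007, 0.064, 0, 0, 0, 0.4, -0.0007, -0.0007, 0.064, 0, 0, 0, 0.4, -0.0007, -0.0007, 0.064, 0, 0, 0, 0.4, -0.0007, -0.0007, 0.064, 0, 0, 0, 0.4],
)

```text
time_s: 7.1
position: [0.512, 0.1433, 0.0043]
tcp_rot: [[-0.972, 0.234, 0.0], [0.234, 0.972, 0.0], [-0.0, 0.0, -1.0]]
force: [0.4, 1.0, 0.3]
opening: 0.544
grasp_force: 0.6
```

Run:
```python
from h import *
# home: centre at channel x 4mm, grasp offset -20 -> channel x -16
p=np.array([.6035,.121])+rot(-13.5)@[-.016,0];go(*p,.003,76.5)
```

```text
t 7.1 d [-0.0782 -0.0003  0.0013] rot [ 0.01  0.02 -0.05]
```

inch_along(
  motion=[0, 0, 0, 0, 0, 0, 0.4, 0, 0, 0, 0, 0, 0, 0.4, 0, 0, 0, 0, 0, 0, 0.4, -0.015, 0, 0, 0, 0, 0, 0.4, -0.03, 0, 0, 0, 0, 0, 0.4, -0.037, 0, 0, 0, 0, 0, 0.4, -0.044, 0, 0, 0, 0, 0, 0.4, -0.051, 0, 0, 0, 0, 0, 0.4, -0.058, 0, 0, 0, 0, 0, 0.4, -0.058, 0, 0, 0, 0, 0, 0.4],
)

```text
time_s: 8.1
position: [0.5674, 0.1296, 0.0043]
tcp_rot: [[-0.972, 0.234, -0.002], [0.234, 0.972, -0.0], [0.002, -0.001, -1.0]]
force: [-2.4, 0.4, 6.3]
opening: 0.501
grasp_force: 29.9
```

Run:
```python
from h import *
p=np.array([.6035,.121])+rot(-13.5)@[-.016,0];go(*p,.003,76.5)
```

```text
t 8.1 d [-0.0211  0.0001  0.0012] rot [-0.04 -0.13 -0.04]
```

Going in (plate end about 17 mm past the mouth). I'll continue until it meets the stop.

inch_along(
  motion=[-0.006, 0, 0, 0, 0, 0, 0.4, -0.012, 0, 0, 0, 0, 0, 0.4, -0.016, 0, 0, 0, 0, 0, 0.4, -0.018, 0, 0, 0, 0, 0, 0.4, -0.02, 0, 0, 0, 0, 0, 0.4, -0.022, 0, 0, 0, 0, 0, 0.4, -0.022, 0, 0, 0, 0, 0, 0.4],
)

```text
time_s: 8.8
position: [0.5868, 0.1248, 0.0043]
tcp_rot: [[-0.972, 0.234, -0.006], [0.234, 0.972, 0.0], [0.006, -0.001, -1.0]]
force: [-5.4, 1.4, 7.4]
opening: 0.495
grasp_force: 29.9
```

inch_along(
  motion=[-0.0015, 0, 0, 0, 0, 0, 0.4, -0.003, 0, 0, 0, 0, 0, 0.4, -0.0045, 0, 0, 0, 0, 0, 0.4, -0.0045, 0, 0, 0, 0, 0, 0.4],
)

```text
time_s: 9.2
position: [0.5872, 0.1247, 0.0042]
tcp_rot: [[-0.972, 0.234, -0.014], [0.234, 0.972, 0.001], [0.014, -0.002, -1.0]]
force: [-10.9, 4.5, 14.2]
opening: 0.498
grasp_force: 29.9
```

The thin plate goes fully home: it stopped within 1 mm of the predicted stop position, and the force is rising. Next I'll withdraw it and set it aside to the left.

inch_along(
  motion=[0.004, 0, 0, 0, 0, 0, 0.4, 0.02, 0, 0, 0, 0, 0, 0.4, 0.04, 0, 0, 0, 0, 0, 0.4, 0.06, 0, 0, 0, 0, 0, 0.4, 0.085, 0, 0, 0, 0, 0, 0.4, 0.1, 0, 0, 0, 0, 0, 0.4, 0.1, 0.03, 0, 0, 0, 0, 0.4, 0.1, 0.06, 0, 0, 0, 0, 0.4, 0.1, 0.09, 0, 0, 0, 0, 0.4, 0.1, 0.12, 0, 0, 0, 0, 0.4, 0.1, 0.12, 0, 0, 0, 0, 0.4, 0.1, 0.12, 0, 0, 0, 0, 0.4, 0.1, 0.12, 0, 0, 0, 0, 1, 0.1, 0.12, 0, 0, 0, 0, 1, 0.1, 0.12, 0, 0, 0, 0, 1, 0.1, 0.12, -0.03, 0, 0, 0, 1, 0.1, 0.12, -0.08, 0, 0, 0, 1, 0.1, 0.12, -0.08, 0, 0, 0, 1],
)

```text
time_s: 11.0
position: [0.5288, 0.264, 0.0893]
tcp_rot: [[-0.972, 0.235, 0.01], [0.235, 0.972, 0.003], [-0.009, 0.005, -1.0]]
force: [0.9, -0.3, 0.2]
opening: 0.946
grasp_force: 0.0
```

Run:
```python
from h import *
p=np.array([.5312,-.2702])+rot(-5.2)@[0,.054];print(p);go(*p,.08,-5.2)
```

```text
[ 0.53609416 -0.21642224]
t 11.0 d [-0.1199 -0.4653  0.008 ] rot [ 0.61  0.23 81.61]
```

Scaled: 81.6 degrees / 90 = 0.9067.

inch_along(
  motion=[-0.12, -0.465, 0, 0.0067, 0, 0.9067, 1, -0.12, -0.465, 0, 0.0067, 0, 0.9067, 1, -0.12, -0.465, 0, 0.0067, 0, 0.9067, 1, -0.12, -0.465, 0, 0.0067, 0, 0.9067, 1, -0.12, -0.465, 0, 0.0067, 0, 0.9067, 1, -0.12, -0.465, 0, 0.0067, 0, 0.9067, 1, -0.12, -0.465, 0, 0.0067, 0, 0.9067, 1, -0.12, -0.465, 0, 0.0067, 0, 0.9067, 1, -0.12, -0.465, 0, 0.0067, 0, 0.9067, 1, -0.12, -0.465, 0, 0.0067, 0, 0.9067, 1, -0.12, -0.465, 0, 0.0067, 0, 0.9067, 1, -0.12, -0.465, 0, 0.0067, 0, 0.9067, 1, -0.12, -0.465, 0, 0.0067, 0, 0.9067, 1],
)

```text
time_s: 12.3
position: [0.5315, -0.2151, 0.0835]
tcp_rot: [[0.089, 0.996, -0.01], [0.996, -0.089, -0.004], [-0.005, -0.01, -1.0]]
force: [-0.3, 0.0, -0.6]
opening: 1.002
grasp_force: 0.0
```

Run:
```python
from h import *
p=np.array([.5312,-.2702])+rot(-5.2)@[0,.054];go(*p,.006,-5.2)
```

```text
t 12.3 d [-0.0005  0.0054  0.0774] rot [-0.55  0.27  0.12]
```

inch_along(
  motion=[0, 0.002, 0.02, 0, 0, 0, 1, 0, 0.002, 0.05, 0, 0, 0, 1, 0, 0.002, 0.07, 0, 0, 0, 1, 0, 0.002, 0.0775, 0, 0, 0, 1, 0, 0.002, 0.0775, 0, 0, 0, 1, 0, 0.002, 0.0775, 0, 0, 0, 0.6, 0, 0.002, 0.0775, 0, 0, 0, 0.6, 0, 0.002, 0.0775, 0, 0, 0, 0.6, 0, 0.002, 0.0775, 0, 0, 0, 0.6, 0, 0.002, 0.0775, 0, 0, 0, 0.6],
)

```text
time_s: 13.3
position: [0.5349, -0.2177, 0.0076]
tcp_rot: [[0.09, 0.996, -0.006], [0.996, -0.09, -0.007], [-0.007, -0.005, -1.0]]
force: [0.7, -0.1, 6.3]
opening: 0.772
grasp_force: 30.0
```

inch_along(
  motion=[0, 0, -0.05, 0, 0, 0, 0.6, 0, 0, -0.08, 0, 0, 0, 0.6, 0, 0, -0.08, 0, 0, 0, 0.6, 0, 0, -0.08, 0, 0, 0, 0.6],
)

```text
time_s: 13.7
position: [0.5344, -0.2168, 0.0867]
tcp_rot: [[0.09, 0.996, -0.008], [0.996, -0.09, -0.006], [-0.007, -0.007, -1.0]]
force: [-0.2, -0.6, -2.3]
opening: 0.777
grasp_force: 30.0
```

Run:
```python
from h import *
go(.5306,.1385,.05,-13.5)
```

```text
t 13.7 d [ 0.3538 -0.0354  0.0347] rot [-0.38  0.4   8.35]
```

Scaled: 8.4 degrees / 90 = 0.0933.

inch_along(
  motion=[0.354, -0.035, 0, -0.0044, 0.0044, 0.0933, 0.6, 0.354, -0.035, 0, -0.0044, 0.0044, 0.0933, 0.6, 0.354, -0.035, 0, -0.0044, 0.0044, 0.0933, 0.6, 0.354, -0.035, 0, -0.0044, 0.0044, 0.0933, 0.6, 0.354, -0.035, 0, -0.0044, 0.0044, 0.0933, 0.6, 0.354, -0.035, 0, -0.0044, 0.0044, 0.0933, 0.6, 0.354, -0.035, 0, -0.0044, 0.0044, 0.0933, 0.6, 0.354, -0.035, 0, -0.0044, 0.0044, 0.0933, 0.6, 0.354, -0.035, 0.034, -0.0044, 0.0044, 0.0933, 0.6, 0.354, -0.035, 0.034, -0.0044, 0.0044, 0.0933, 0.6, 0.354, -0.035, 0.034, -0.0044, 0.0044, 0.0933, 0.6],
)

```text
time_s: 14.8
position: [0.5296, 0.1379, 0.0492]
tcp_rot: [[0.235, 0.972, -0.005], [0.972, -0.235, -0.0], [-0.001, -0.005, -1.0]]
force: [-0.0, -0.0, -0.9]
opening: 0.776
grasp_force: 30.0
```

Run:
```python
from h import *
go(.5306,.1385,.003,-13.5)
```

```text
t 14.8 d [0.0008 0.0011 0.0462] rot [-0.26  0.08 -0.09]
```

inch_along(
  motion=[0.001, 0.001, 0.03, 0, 0, 0, 0.6, 0.001, 0.001, 0.042, 0, 0, 0, 0.6, 0.001, 0.001, 0.0455, 0, 0, 0, 0.6, 0.001, 0.001, 0.047, 0, 0, 0, 0.6, 0.001, 0.001, 0.047, 0, 0, 0, 0.6, 0.001, 0.001, 0.047, 0, 0, 0, 1, 0.001, 0.001, 0.047, 0, 0, 0, 1, 0.001, 0.001, 0.047, 0, 0, 0, 1, 0.001, 0.001, 0.03, 0, 0, 0, 1, 0.001, 0.001, 0, 0, 0, 0, 1, 0.001, 0.001, -0.02, 0, 0, 0, 1, 0.001, 0.001, -0.02, 0, 0, 0, 1],
)

```text
time_s: 16.0
position: [0.5347, 0.1397, 0.0734]
tcp_rot: [[0.234, 0.972, 0.007], [0.972, -0.234, 0.001], [0.002, 0.006, -1.0]]
force: [1.0, -0.7, -0.5]
opening: 1.0
grasp_force: 0.0
```

Run:
```python
from h import *
go(.5112,.1432,.06,76.5)
```

```text
t 16.0 d [-0.0021 -0.0238  0.0132] rot [  0.38   0.19 -90.04]
```

Scaled: -90 degrees / 90 = -1.

inch_along(
  motion=[-0.001, -0.02, 0, 0, 0, -1, 1, -0.001, -0.02, 0, 0, 0, -1, 1, -0.001, -0.02, 0, 0, 0, -1, 1, -0.001, -0.02, 0, 0, 0, -1, 1, -0.001, -0.02, 0, 0, 0, -1, 1, -0.001, -0.02, 0, 0, 0, -1, 1, -0.001, -0.02, 0, 0, 0, -1, 1, -0.001, -0.02, 0, 0, 0, -1, 1, -0.001, -0.02, 0, 0, 0, -1, 1, -0.001, -0.02, 0, 0, 0, -1, 1, -0.001, -0.02, 0, 0, 0, -1, 1, -0.001, -0.02, 0, 0, 0, -1, 1],
)

```text
time_s: 17.2
position: [0.5123, 0.1431, 0.0697]
tcp_rot: [[-0.972, 0.234, -0.001], [0.234, 0.972, 0.0], [0.001, -0.0, -1.0]]
force: [0.2, -0.2, -0.4]
opening: 1.005
grasp_force: 0.0
```

Run:
```python
from h import *
go(.5112,.1432,.004,76.5)
```

```text
t 17.2 d [ 0.001  -0.0002  0.0658] rot [-0.01 -0.07 -0.06]
```

inch_along(
  motion=[0.001, 0, 0.04, 0, 0, 0, 1, 0.001, 0, 0.06, 0, 0, 0, 1, 0.001, 0, 0.066, 0, 0, 0, 1, 0.001, 0, 0.066, 0, 0, 0, 1, 0.001, 0, 0.066, 0, 0, 0, 0.4, 0.001, 0, 0.066, 0, 0, 0, 0.4, 0.001, 0, 0.066, 0, 0, 0, 0.4, 0.001, 0, 0.066, 0, 0, 0, 0.4, 0.001, 0, 0.066, 0, 0, 0, 0.4, 0.001, 0, 0.066, 0, 0, 0, 0.4, 0.001, 0, 0.066, 0, 0, 0, 0.4, 0.001, 0, 0.066, 0, 0, 0, 0.4, 0.001, 0, 0.066, 0, 0, 0, 0.4],
)

```text
time_s: 18.5
position: [0.5121, 0.1437, 0.0049]
tcp_rot: [[-0.972, 0.234, 0.001], [0.234, 0.972, 0.001], [-0.001, 0.001, -1.0]]
force: [0.2, 3.1, 4.8]
opening: 0.51
grasp_force: 29.7
```

Run:
```python
from h import *
go(.5872,.1247,.004,76.5)
```

```text
t 18.5 d [-0.0774 -0.0008  0.0009] rot [ 0.04  0.05 -0.06]
```

inch_along(
  motion=[-0.015, 0, 0, 0, 0, 0, 0.4, -0.03, -0.0008, 0, 0, 0, 0, 0.4, -0.036, -0.0008, 0, 0, 0, 0, 0.4, -0.04, -0.0008, 0, 0, 0, 0, 0.4, -0.044, -0.0008, 0, 0, 0, 0, 0.4, -0.048, -0.0008, 0, 0, 0, 0, 0.4, -0.052, -0.0008, 0, 0, 0, 0, 0.4, -0.052, -0.0008, 0, 0, 0, 0, 0.4],
)

```text
time_s: 19.3
position: [0.5583, 0.1306, 0.0049]
tcp_rot: [[-0.972, 0.234, -0.008], [0.234, 0.972, -0.0], [0.008, -0.002, -1.0]]
force: [-6.4, 0.6, 10.8]
opening: 0.502
grasp_force: 29.8
```

inch_along(
  motion=[-0.005, 0, 0, 0, 0, 0, 0.4, -0.01, 0, 0, 0, 0, 0, 0.4, -0.015, 0, 0, 0, 0, 0, 0.4, -0.015, 0, 0, 0, 0, 0, 0.4],
)

```text
time_s: 19.7
position: [0.5737, 0.127, 0.0049]
tcp_rot: [[-0.972, 0.234, -0.006], [0.234, 0.972, 0.0], [0.006, -0.002, -1.0]]
force: [-4.5, 0.8, 9.1]
opening: 0.503
grasp_force: 29.8
```

Run:
```python
from h import *
go(.5872,.1247,.004,76.5)
from rig import bot, capture
for n,b in(('top',(240,150,120,90)),('scene',(280,130,120,90))):
    im=capture(n)['color'][:,:,::-1];x,y,w,h=b
    globals()[n]=cv2.resize(im[y:y+h,x:x+w],None,fx=3.3,fy=3.3,interpolation=cv2.INTER_CUBIC)
cv2.imwrite('pics/c2.png',np.hstack([top,scene]))
```

```text
t 19.7 d [-0.0137  0.0009  0.0008] rot [-0.09 -0.36 -0.02]
```

View pics/c2.png

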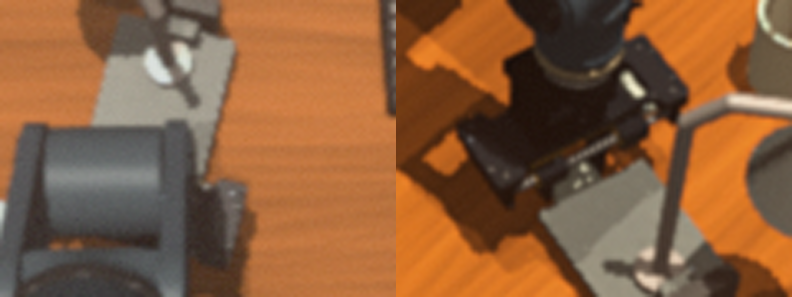

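The scene view shows the gripper over the mouth, with only a short piece of the plate visible at (575,185) in front of the foot. The force is steady at about 5 N, so the plate is sliding in. Continuing to the stop.

inch_along(
  motion=[-0.005, 0, 0, 0, 0, 0, 0.4, -0.01, 0, 0, 0, 0, 0, 0.4, -0.013, 0, 0, 0, 0, 0, 0.4, -0.016, 0, 0, 0, 0, 0, 0.4, -0.0175, 0, 0, 0, 0, 0, 0.4, -0.0175, 0, 0, 0, 0, 0, 0.4],
)

```text
time_s: 20.4
position: [0.585, 0.1243, 0.0049]
tcp_rot: [[-0.972, 0.234, -0.018], [0.234, 0.972, 0.002], [0.018, -0.003, -1.0]]
force: [-12.9, 5.6, 17.6]
opening: 0.507
grasp_force: 29.8
```

inch_along(
  motion=[-0.0015, 0, 0, 0, 0, 0, 0.4, -0.0025, 0, 0, 0, 0, 0, 0.4, -0.0025, 0, 0, 0, 0, 0, 0.4],
)

```text
time_s: 20.7
position: [0.585, 0.1243, 0.0049]
tcp_rot: [[-0.972, 0.234, -0.023], [0.234, 0.972, 0.002], [0.023, -0.003, -1.0]]
force: [-16.5, 4.7, 20.4]
opening: 0.502
grasp_force: 29.8
```

The middle plate went in and has stopped at the stop: there is no further motion while the force rises. Next I'll withdraw it, set it to the right, and try the thick one.

inch_along(
  motion=[0.006, 0, 0, 0, 0, 0, 0.4, 0.02, 0, 0, 0, 0, 0, 0.4, 0.04, 0, 0, 0, 0, 0, 0.4, 0.06, 0, 0, 0, 0, 0, 0.4, 0.085, 0, 0, 0, 0, 0, 0.4, 0.1, 0, 0, 0, 0, 0, 0.4, 0.1, -0.03, 0, 0, 0, 0, 0.4, 0.1, -0.06, 0, 0, 0, 0, 0.4, 0.1, -0.09, 0, 0, 0, 0, 0.4, 0.1, -0.12, 0, 0, 0, 0, 0.4, 0.1, -0.12, 0, 0, 0, 0, 0.4, 0.1, -0.12, 0, 0, 0, 0, 0.4, 0.1, -0.12, 0, 0, 0, 0, 0.4],
)

```text
time_s: 22.0
position: [0.4712, 0.0277, 0.0049]
tcp_rot: [[-0.972, 0.235, 0.001], [0.235, 0.972, -0.001], [-0.001, -0.001, -1.0]]
force: [-1.5, -4.7, 5.6]
opening: 0.501
grasp_force: 29.7
```

```bash
python3 -c "
from h import *
go(.5,.1,.005,76.5)"
```

```text
t 22.0 d [-0.011   0.077  -0.0002] rot [-0.04  0.05 -0.08]
```

inch_along(
  motion=[0, 0, 0, 0, 0, 0, 1, 0, 0, 0, 0, 0, 0, 1, 0, 0, 0, 0, 0, 0, 1, 0, 0, -0.03, 0, 0, 0, 1, 0, 0, -0.08, 0, 0, 0, 1, 0, 0, -0.08, 0, 0, 0, 1],
)

```text
time_s: 22.6
position: [0.4742, 0.0288, 0.0887]
tcp_rot: [[-0.972, 0.233, 0.01], [0.233, 0.972, -0.002], [-0.01, 0.001, -1.0]]
force: [1.3, -0.1, -1.1]
opening: 0.946
grasp_force: 0.0
```

Run:
```python
from h import *
p=np.array([.5312,-.2702])+rot(-5.2)@[0,-.054];print(p);go(*p,.085,-5.2)
```

```text
[ 0.52630584 -0.32397776]
t 22.6 d [-0.133  -0.3309  0.0048] rot [ 0.44  0.44 81.7 ]
```

Scaled: 81.7 degrees / 90 = 0.9078.

inch_along(
  motion=[-0.133, -0.331, 0, 0.0022, 0.0022, 0.9078, 1, -0.133, -0.331, 0, 0.0022, 0.0022, 0.9078, 1, -0.133, -0.331, 0, 0.0022, 0.0022, 0.9078, 1, -0.133, -0.331, 0, 0.0022, 0.0022, 0.9078, 1, -0.133, -0.331, 0, 0.0022, 0.0022, 0.9078, 1, -0.133, -0.331, 0, 0.0022, 0.0022, 0.9078, 1, -0.133, -0.331, 0, 0.0022, 0.0022, 0.9078, 1, -0.133, -0.331, 0, 0.0022, 0.0022, 0.9078, 1, -0.133, -0.331, 0, 0.0022, 0.0022, 0.9078, 1, -0.133, -0.331, 0, 0.0022, 0.0022, 0.9078, 1, -0.133, -0.331, 0, 0.0022, 0.0022, 0.9078, 1, -0.133, -0.331, 0, 0.0022, 0.0022, 0.9078, 1],
)

```text
time_s: 23.8
position: [0.5224, -0.3234, 0.0837]
tcp_rot: [[0.089, 0.996, -0.005], [0.996, -0.089, 0.002], [0.001, -0.005, -1.0]]
force: [-0.2, 0.5, 0.2]
opening: 0.997
grasp_force: 0.0
```

Run:
```python
from h import *
p=np.array([.5312,-.2702])+rot(-5.2)@[0,-.054];go(*p,.007,-5.2)
```

```text
t 23.8 d [-0.0003  0.0044  0.0766] rot [-0.31 -0.08  0.07]
```

inch_along(
  motion=[0, 0.003, 0.02, 0, 0, 0, 1, 0, 0.003, 0.05, 0, 0, 0, 1, 0, 0.003, 0.07, 0, 0, 0, 1, 0, 0.003, 0.0765, 0, 0, 0, 1, 0, 0.003, 0.0765, 0, 0, 0, 1, 0, 0.003, 0.0765, 0, 0, 0, 0.6, 0, 0.003, 0.0765, 0, 0, 0, 0.6, 0, 0.003, 0.0765, 0, 0, 0, 0.6, 0, 0.003, 0.0765, 0, 0, 0, 0.6, 0, 0.003, 0.0765, 0, 0, 0, 0.6],
)

```text
time_s: 24.8
position: [0.526, -0.3247, 0.0091]
tcp_rot: [[0.091, 0.996, -0.003], [0.996, -0.091, -0.0], [-0.001, -0.003, -1.0]]
force: [-0.3, 0.7, 5.1]
opening: 0.779
grasp_force: 30.0
```

inch_along(
  motion=[0, 0, -0.05, 0, 0, 0, 0.6, 0, 0, -0.08, 0, 0, 0, 0.6, 0, 0, -0.08, 0, 0, 0, 0.6, 0, 0, -0.08, 0, 0, 0, 0.6],
)

```text
time_s: 25.2
position: [0.5255, -0.3241, 0.0882]
tcp_rot: [[0.091, 0.996, -0.004], [0.996, -0.091, 0.001], [0.0, -0.004, -1.0]]
force: [-0.2, 0.9, -2.4]
opening: 0.78
grasp_force: 30.0
```

Run:
```python
from h import *
go(.5306,.1385,.05,-13.5)
```

```text
t 25.2 d [ 0.4611 -0.037   0.0385] rot [-0.24 -0.    8.26]
```

Scaled: 8.3 degrees / 90 = 0.0922.

inch_along(
  motion=[0.461, -0.037, 0, 0, 0, 0.0922, 0.6, 0.461, -0.037, 0, 0, 0, 0.0922, 0.6, 0.461, -0.037, 0, 0, 0, 0.0922, 0.6, 0.461, -0.037, 0, 0, 0, 0.0922, 0.6, 0.461, -0.037, 0, 0, 0, 0.0922, 0.6, 0.461, -0.037, 0, 0, 0, 0.0922, 0.6, 0.461, -0.037, 0, 0, 0, 0.0922, 0.6, 0.461, -0.037, 0, 0, 0, 0.0922, 0.6, 0.461, -0.037, 0, 0, 0, 0.0922, 0.6, 0.461, -0.037, 0, 0, 0, 0.0922, 0.6, 0.461, -0.037, 0.038, 0, 0, 0.0922, 0.6, 0.461, -0.037, 0.038, 0, 0, 0.0922, 0.6, 0.461, -0.037, 0.038, 0, 0, 0.0922, 0.6],
)

```text
time_s: 26.5
position: [0.529, 0.1375, 0.0489]
tcp_rot: [[0.235, 0.972, -0.01], [0.972, -0.235, 0.0], [-0.002, -0.009, -1.0]]
force: [0.4, 0.2, -1.9]
opening: 0.778
grasp_force: 30.0
```

Run:
```python
from h import *
go(.5306,.1385,.0035,-13.5)
```

```text
t 26.5 d [0.0014 0.0018 0.0454] rot [-0.54  0.1  -0.08]
```

Scaled: -0.4 degrees / 90 = -0.0044.

inch_along(
  motion=[0.001, 0.002, 0.03, -0.0044, 0, 0, 0.6, 0.001, 0.002, 0.042, -0.0044, 0, 0, 0.6, 0.001, 0.002, 0.045, -0.0044, 0, 0, 0.6, 0.001, 0.002, 0.046, -0.0044, 0, 0, 0.6, 0.001, 0.002, 0.046, -0.0044, 0, 0, 0.6, 0.001, 0.002, 0.046, -0.0044, 0, 0, 1, 0.001, 0.002, 0.046, -0.0044, 0, 0, 1, 0.001, 0.002, 0.046, -0.0044, 0, 0, 1, 0.001, 0.002, 0.03, -0.0044, 0, 0, 1, 0.001, 0.002, 0, -0.0044, 0, 0, 1, 0.001, 0.002, -0.02, -0.0044, 0, 0, 1, 0.001, 0.002, -0.02, -0.0044, 0, 0, 1],
)

```text
time_s: 27.7
position: [0.5354, 0.139, 0.0732]
tcp_rot: [[0.234, 0.972, 0.009], [0.972, -0.234, -0.0], [0.002, 0.009, -1.0]]
force: [-0.2, 1.0, 0.5]
opening: 0.996
grasp_force: 0.0
```

Run:
```python
from h import *
go(.5112,.1432,.06,76.5)
```

```text
t 27.7 d [-0.0016 -0.0246  0.013 ] rot [  0.48   0.32 -90.03]
```

Scaled: -90 degrees / 90 = -1.

inch_along(
  motion=[0, -0.02, 0, 0, 0, -1, 1, 0, -0.02, 0, 0, 0, -1, 1, 0, -0.02, 0, 0, 0, -1, 1, 0, -0.02, 0, 0, 0, -1, 1, 0, -0.02, 0, 0, 0, -1, 1, 0, -0.02, 0, 0, 0, -1, 1, 0, -0.02, 0, 0, 0, -1, 1, 0, -0.02, 0, 0, 0, -1, 1, 0, -0.02, 0, 0, 0, -1, 1, 0, -0.02, 0, 0, 0, -1, 1, 0, -0.02, 0, 0, 0, -1, 1, 0, -0.02, 0, 0, 0, -1, 1],
)

```text
time_s: 28.9
position: [0.5131, 0.1434, 0.0695]
tcp_rot: [[-0.972, 0.234, 0.001], [0.234, 0.972, -0.001], [-0.001, -0.001, -1.0]]
force: [0.8, 0.2, -0.8]
opening: 1.0
grasp_force: 0.0
```

Run:
```python
from h import *
go(.5112,.1432,.005,76.5)
```

```text
t 28.9 d [ 0.0019 -0.0006  0.0645] rot [-0.03  0.07 -0.05]
```

inch_along(
  motion=[0.002, 0, 0.04, 0, 0, 0, 1, 0.002, 0, 0.06, 0, 0, 0, 1, 0.002, 0, 0.065, 0, 0, 0, 1, 0.002, 0, 0.065, 0, 0, 0, 1, 0.002, 0, 0.065, 0, 0, 0, 0.4, 0.002, 0, 0.065, 0, 0, 0, 0.4, 0.002, 0, 0.065, 0, 0, 0, 0.4, 0.002, 0, 0.065, 0, 0, 0, 0.4, 0.002, 0, 0.065, 0, 0, 0, 0.4, 0.002, 0, 0.065, 0, 0, 0, 0.4, 0.002, 0, 0.065, 0, 0, 0, 0.4, 0.002, 0, 0.065, 0, 0, 0, 0.4, 0.002, 0, 0.065, 0, 0, 0, 0.4],
)

```text
time_s: 30.2
position: [0.5121, 0.144, 0.0055]
tcp_rot: [[-0.972, 0.234, 0.003], [0.234, 0.972, -0.0], [-0.003, 0.0, -1.0]]
force: [-0.3, 1.6, 2.7]
opening: 0.5
grasp_force: 29.9
```

inch_along(
  motion=[-0.015, 0, 0, 0, 0, 0, 0.4, -0.025, -0.0005, 0, 0, 0, 0, 0.4, -0.032, -0.0005, 0, 0, 0, 0, 0.4, -0.036, -0.0005, 0, 0, 0, 0, 0.4, -0.04, -0.0005, 0, 0, 0, 0, 0.4, -0.043, -0.0005, 0, 0, 0, 0, 0.4, -0.045, -0.0005, 0, 0, 0, 0, 0.4, -0.045, -0.0005, 0, 0, 0, 0, 0.4],
)

```text
time_s: 31.0
position: [0.5484, 0.1338, 0.0056]
tcp_rot: [[-0.972, 0.234, -0.012], [0.234, 0.972, -0.0], [0.012, -0.003, -1.0]]
force: [-10.6, 3.9, 12.8]
opening: 0.504
grasp_force: 29.9
```

inch_along(
  motion=[-0.002, 0, 0, 0, 0, 0, 0.4, -0.004, 0, 0, 0, 0, 0, 0.4, -0.006, 0, 0, 0, 0, 0, 0.4, -0.006, 0, 0, 0, 0, 0, 0.4],
)

```text
time_s: 31.4
position: [0.5486, 0.1336, 0.0054]
tcp_rot: [[-0.972, 0.234, -0.023], [0.234, 0.972, 0.001], [0.023, -0.004, -1.0]]
force: [-16.7, 8.0, 20.0]
opening: 0.499
grasp_force: 30.0
```

Run:
```python
from h import *
from rig import bot, capture
for n,b in(('top',(240,150,120,90)),('scene',(280,130,120,90))):
    im=capture(n)['color'][:,:,::-1];x,y,w,h=b
    globals()[n]=cv2.resize(im[y:y+h,x:x+w],None,fx=3.3,fy=3.3,interpolation=cv2.INTER_CUBIC)
cv2.imwrite('pics/c3.png',np.hstack([top,scene]))
```

```text
(no output)
```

View pics/c3.png

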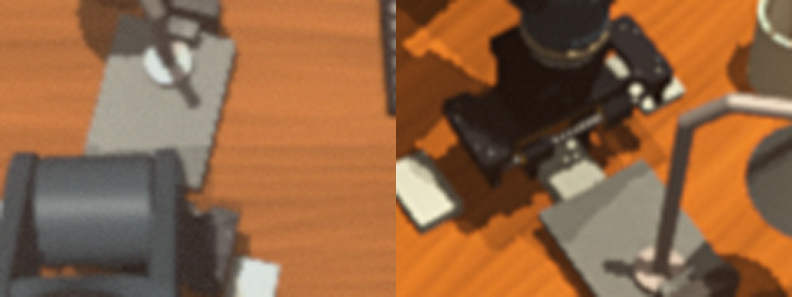

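The scene view shows the thick plate butted against the foot's front edge with most of it still outside. It moved 0.2 mm for 6 mm of commanded travel, on the same lateral line as the plates that went in. So it is blocked, and the middle plate is the answer. I'll set the thick plate aside.

inch_along(
  motion=[0.006, 0, 0, 0, 0, 0, 0.4, 0.02, 0, 0, 0, 0, 0, 0.4, 0.05, 0, 0, 0, 0, 0, 0.4, 0.08, 0, 0, 0, 0, 0, 0.4, 0.11, 0, 0, 0, 0, 0, 0.4, 0.15, 0, 0, 0, 0, 0, 0.4, 0.15, 0.03, 0, 0, 0, 0, 0.4, 0.15, 0.06, 0, 0, 0, 0, 0.4, 0.15, 0.08, 0, 0, 0, 0, 0.4, 0.15, 0.08, 0, 0, 0, 0, 0.4, 0.15, 0.08, 0, 0, 0, 0, 0.4, 0.15, 0.08, 0, 0, 0, 0, 1, 0.15, 0.08, 0, 0, 0, 0, 1, 0.15, 0.08, 0, 0, 0, 0, 1, 0.15, 0.08, -0.03, 0, 0, 0, 1, 0.15, 0.08, -0.08, 0, 0, 0, 1, 0.15, 0.08, -0.08, 0, 0, 0, 1],
)

```text
time_s: 33.2
position: [0.4373, 0.245, 0.0894]
tcp_rot: [[-0.972, 0.234, 0.012], [0.234, 0.972, 0.002], [-0.011, 0.005, -1.0]]
force: [0.9, -0.7, 0.3]
opening: 0.947
grasp_force: 0.0
```

Run:
```python
from h import *
go(.4715,.0285,.06,76.5)
```

```text
t 33.2 d [-0.0836 -0.2026  0.0294] rot [ 0.27  0.64 -0.06]
```

The manual's scale: turns go in shares of 90 degrees. Converting my numbers, 0.3 degrees / 90 = 0.0033.

inch_along(
  motion=[-0.083, -0.2026, 0.01, 0.0011, 0.0033, 0, 1, -0.083, -0.2026, 0.01, 0.0011, 0.0033, 0, 1, -0.083, -0.2026, 0.01, 0.0011, 0.0033, 0, 1, -0.083, -0.2026, 0.01, 0.0011, 0.0033, 0, 1, -0.083, -0.2026, 0.01, 0.0011, 0.0033, 0, 1, -0.083, -0.2026, 0.01, 0.0011, 0.0033, 0, 1, -0.083, -0.2026, 0.01, 0.0011, 0.0033, 0, 1, -0.083, -0.2026, 0.01, 0.0011, 0.0033, 0, 1],
)

```text
time_s: 34.0
position: [0.4664, 0.029, 0.075]
tcp_rot: [[-0.972, 0.233, -0.004], [0.233, 0.972, -0.001], [0.004, -0.002, -1.0]]
force: [0.4, 0.4, -0.5]
opening: 1.002
grasp_force: 0.0
```

Run:
```python
from h import *
go(.4715,.0285,.0045,76.5)
```

```text
t 34.0 d [-0.0054  0.0009  0.0705] rot [-0.1  -0.24  0.01]
```

inch_along(
  motion=[-0.003, 0, 0.04, 0, 0, 0, 1, -0.003, 0, 0.065, 0, 0, 0, 1, -0.003, 0, 0.0705, 0, 0, 0, 1, -0.003, 0, 0.0705, 0, 0, 0, 1, -0.003, 0, 0.0705, 0, 0, 0, 0.4, -0.003, 0, 0.0705, 0, 0, 0, 0.4, -0.003, 0, 0.0705, 0, 0, 0, 0.4, -0.003, 0, 0.0705, 0, 0, 0, 0.4, -0.003, 0, 0.0705, 0, 0, 0, 0.4, -0.003, 0, 0.0705, 0, 0, 0, 0.4, -0.003, 0, 0.0705, 0, 0, 0, 0.4, -0.003, 0, 0.0705, 0, 0, 0, 0.4, -0.003, 0, 0.0705, 0, 0, 0, 0.4],
)

```text
time_s: 35.3
position: [0.4701, 0.0272, 0.0049]
tcp_rot: [[-0.972, 0.234, -0.003], [0.234, 0.972, -0.001], [0.002, -0.002, -1.0]]
force: [-0.5, 1.2, 3.5]
opening: 0.506
grasp_force: 29.7
```

Run:
```python
from h import *
go(.585,.1243,.0045,76.5)
```

```text
t 35.3 d [-0.0889  0.1214  0.    ] rot [-0.1  -0.14 -0.06]
```

inch_along(
  motion=[0, 0.03, 0, 0, 0, 0, 0.4, 0, 0.06, 0, 0, 0, 0, 0.4, 0, 0.09, 0, 0, 0, 0, 0.4, 0, 0.115, 0, 0, 0, 0, 0.4, 0, 0.1214, 0, 0, 0, 0, 0.4, -0.01, 0.1214, 0, 0, 0, 0, 0.4, -0.025, 0.1214, 0, 0, 0, 0, 0.4, -0.038, 0.1214, 0, 0, 0, 0, 0.4, -0.038, 0.1214, 0, 0, 0, 0, 0.4, -0.038, 0.1214, 0, 0, 0, 0, 0.4],
)

```text
time_s: 36.3
position: [0.5341, 0.1359, 0.0049]
tcp_rot: [[-0.972, 0.234, -0.005], [0.234, 0.972, -0.001], [0.005, -0.002, -1.0]]
force: [-2.5, 1.2, 8.8]
opening: 0.504
grasp_force: 29.7
```

Run:
```python
from h import *
go(.585,.1243,.0045,76.5)
```

```text
t 36.3 d [-0.0522  0.0006  0.0002] rot [-0.13 -0.29 -0.06]
```

inch_along(
  motion=[-0.006, 0.0006, 0, 0, 0, 0, 0.4, -0.012, 0.0006, 0, 0, 0, 0, 0.4, -0.018, 0.0006, 0, 0, 0, 0, 0.4, -0.024, 0.0006, 0, 0, 0, 0, 0.4, -0.03, 0.0006, 0, 0, 0, 0, 0.4, -0.036, 0.0006, 0, 0, 0, 0, 0.4, -0.042, 0.0006, 0, 0, 0, 0, 0.4, -0.047, 0.0006, 0, 0, 0, 0, 0.4, -0.051, 0.0006, 0, 0, 0, 0, 0.4, -0.054, 0.0006, 0, 0, 0, 0, 0.4, -0.057, 0.0006, 0, 0, 0, 0, 0.4, -0.057, 0.0006, 0, 0, 0, 0, 0.4],
)

```text
time_s: 37.5
position: [0.5837, 0.1242, 0.0049]
tcp_rot: [[-0.972, 0.235, -0.018], [0.235, 0.972, 0.0], [0.017, -0.004, -1.0]]
force: [-11.7, 3.7, 17.0]
opening: 0.504
grasp_force: 29.8
```

inch_along(
  motion=[-0.002, 0, 0, 0, 0, 0, 0.4, -0.004, 0, 0, 0, 0, 0, 0.4, -0.004, 0, 0, 0, 0, 0, 0.4, 0.004, 0, 0, 0, 0, 0, 0.4, 0.005, 0, 0, 0, 0, 0, 0.4, 0.005, 0, 0, 0, 0, 0, 0.4],
)

```text
time_s: 38.1
position: [0.5835, 0.1243, 0.005]
tcp_rot: [[-0.972, 0.234, -0.008], [0.234, 0.972, -0.001], [0.007, -0.003, -1.0]]
force: [-4.1, 0.5, 9.8]
opening: 0.497
grasp_force: 29.7
```

inch_along(
  motion=[0, 0, 0, 0, 0, 0, 1, 0, 0, 0, 0, 0, 0, 1, 0, 0, 0, 0, 0, 0, 1, 0, 0, -0.03, 0, 0, 0, 1, 0, 0, -0.07, 0, 0, 0, 1, 0.05, 0, -0.07, 0, 0, 0, 0, 0.05, 0, -0.07, 0, 0, 0, 0, 0.05, 0, -0.07, 0, 0, 0, 0, 0.05, 0, -0.07, 0, 0, 0, 0, 0.05, 0, -0.07, 0, 0, 0, 0, 0.05, 0, -0.07, 0, 0, 0, 0, 0.05, 0, -0.07, 0, 0, 0, 0, 0.05, 0, -0.03, 0, 0, 0, 0, 0.05, 0, 0, 0, 0, 0, 0, 0.05, 0, 0, 0, 0, 0, 0, 0.05, 0, 0, 0, 0, 0, 0],
)

```text
time_s: 39.7
position: [0.5373, 0.1363, 0.0037]
tcp_rot: [[-0.972, 0.234, -0.004], [0.234, 0.972, -0.001], [0.004, -0.002, -1.0]]
force: [-0.3, 0.1, -0.3]
opening: 0.056
grasp_force: 0.0
```

Run:
```python
from h import *
from rig import bot, capture
# expected plate outer end in channel: x=-30mm; TCP at end minus ~9.5 pad half width
p=np.array([.6035,.121])+rot(-13.5)@[-.030,0];go(*p,.005,76.5)
```

```text
t 39.7 d [-0.0379  0.0006 -0.0015] rot [-0.13 -0.23 -0.05]
```

inch_along(
  motion=[-0.01, 0, -0.003, 0, 0, 0, 0, -0.018, 0, -0.003, 0, 0, 0, 0, -0.023, 0, -0.003, 0, 0, 0, 0, -0.026, 0, -0.003, 0, 0, 0, 0, -0.028, 0, -0.003, 0, 0, 0, 0, -0.03, 0, -0.003, 0, 0, 0, 0, -0.032, 0, -0.003, 0, 0, 0, 0, -0.032, 0, -0.003, 0, 0, 0, 0],
)

```text
time_s: 40.5
position: [0.5626, 0.13, 0.0071]
tcp_rot: [[-0.972, 0.234, -0.015], [0.234, 0.972, -0.0], [0.015, -0.004, -1.0]]
force: [-9.5, 2.9, 7.1]
opening: 0.006
grasp_force: 4.8
```

inch_along(
  motion=[-0.003, 0, 0, 0, 0, 0, 0, -0.006, 0, 0, 0, 0, 0, 0, -0.006, 0, 0, 0, 0, 0, 0],
)

```text
time_s: 40.8
position: [0.5628, 0.1298, 0.0069]
tcp_rot: [[-0.972, 0.234, -0.027], [0.234, 0.972, 0.001], [0.026, -0.005, -1.0]]
force: [-16.8, 7.5, 15.1]
opening: 0.005
grasp_force: 9.0
```

inch_along(
  motion=[0.02, 0, 0, 0, 0, 0, 0, 0.05, 0, 0, 0, 0, 0, 0, 0.05, 0, -0.05, 0, 0, 0, 0, 0.05, 0, -0.1, 0, 0, 0, 0, 0.09, 0, -0.12, 0, 0, 0, 0, 0.05, -0.05, -0.12, 0, 0, 0, 0, 0.05, -0.1, -0.12, 0, 0, 0, 0, 0.05, -0.15, -0.12, 0, 0, 0, 0, 0.05, -0.2, -0.12, 0, 0, 0, 0, 0.05, -0.25, -0.12, 0, 0, 0, 0, 0.05, -0.3, -0.12, 0, 0, 0, 0, 0.05, -0.3, -0.12, 0, 0, 0, 0],
)

```text
time_s: 42.0
position: [0.4562, -0.1576, 0.1284]
tcp_rot: [[-0.971, 0.239, -0.0], [0.239, 0.971, -0.004], [-0.001, -0.004, -1.0]]
force: [0.4, 0.2, 0.0]
opening: 0.003
grasp_force: 0.0
```

Run:
```python
from h import *
from rig import bot, capture
a=[capture(n)['color'][:,:,::-1] for n in('top','scene')]
R=lambda im,x,y,w,h:cv2.resize(im[y:y+h,x:x+w],(400,300),interpolation=cv2.INTER_CUBIC)
cv2.imwrite('pics/f.png',np.vstack([np.hstack([R(a[0],170,110,280,210),R(a[1],160,80,280,210)]),np.hstack([R(a[0],230,160,80,60),R(a[1],305,140,80,60)])]))
# predicted top outline of plate home (18 mm, bias -1.5)
for c in P:
    Q=np.array([[-.03,.022],[-.03,-.022],[0,-.022],[0,.022]])@rot(-13.5).T+[.6035,.121];print(c,proj(c,np.c_[Q,[.0165]*4]).round(1).tolist())
```

```text
top [[273.1, 210.6], [287.2, 214.1], [289.6, 204.5], [275.6, 201.1]]
scene [[338.9, 178.3], [326.3, 184.8], [331.8, 192.2], [344.4, 185.6]]
```

View pics/f.png

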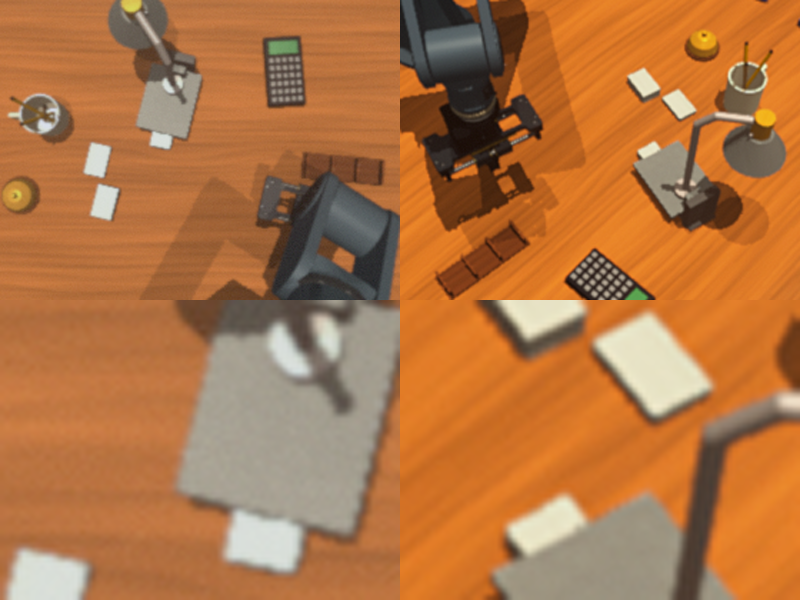

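The final view shows the middle plate under the foot with its outer end at about (274,212)–(289,214) in the top view. The thin and thick plates lie flat on the counter, and the mug, bell and calculator are undisturbed. Its outer edge looks slightly skewed, so I'll measure that.

Run:
```python
from h import *
from rig import bot, capture
for c,b,z in(('top',(255,195,50,28),.0165),('scene',(318,168,40,26),.0165)):
    im=np.mean([capture(c)['color'][:,:,::-1].astype(np.float32) for _ in range(4)],0)
    x,y,w,h=b;g=cv2.resize(im[y:y+h,x:x+w].min(2),None,fx=8,fy=8,interpolation=cv2.INTER_CUBIC)
    for thr in (135,160):
        n,l,st,ce=cv2.connectedComponentsWithStats((g>thr).astype(np.uint8))
        i=1+np.argmax([s[4] if s[0]>0 and s[1]+s[3]<h*8 else 0 for s in st[1:]]);pts=np.argwhere(l==i)[:,::-1]
        hull=cv2.convexHull(pts.astype(np.int32));q=cv2.approxPolyDP(hull,14,True).reshape(-1,2)
        px=(q+.5)/8-.5+[x,y]
        W=np.array([least_squares(lambda s:proj(c,[s[0],s[1],z])[0]-p,[.58,.12]).x for p in px])
        print(c,thr,st[i,4]/64,'chan mm',((W-[.6035,.121])@rot(-13.5)*1000).round(1).tolist())
```

```text
top 135 411.796875 chan mm [[34.3, -52.3], [7.7, -51.9], [-28.8, -23.7], [-31.7, 15.1], [12.3, 55.5]]
top 160 135.53125 chan mm [[-3.0, -23.1], [-27.8, -23.1], [-29.1, 17.0], [0.2, 16.6]]
scene 135 111.0 chan mm [[-5.2, 17.1], [-4.8, -22.2], [-26.7, -24.4], [-30.9, 17.1]]
scene 160 91.875 chan mm [[-9.3, 17.1], [-7.1, -21.2], [-27.4, -23.1], [-30.5, 15.1]]
```

The sides are parallel to the channel, but the outer edge may be skewed by a few degrees, which is near the noise level. I'll square it with one push from two half-open fingertips.

Run:
```python
from h import *
p=np.array([.6035,.121])+rot(-13.5)@[-.062,-.003];go(*p,.007,76.5)
```

```text
t 42.5 d [-0.0186  0.2961  0.1205] rot [-0.1  -0.16  0.09]
```

Scaled: -0.16 degrees / 90 = -0.0018.

inch_along(
  motion=[-0.0186, 0.296, 0.02, -0.0011, -0.0018, 0, 0.25, -0.0186, 0.296, 0.02, -0.0011, -0.0018, 0, 0.25, -0.0186, 0.296, 0.02, -0.0011, -0.0018, 0, 0.25, -0.0186, 0.296, 0.02, -0.0011, -0.0018, 0, 0.25, -0.0186, 0.296, 0.02, -0.0011, -0.0018, 0, 0.25, -0.0186, 0.296, 0.02, -0.0011, -0.0018, 0, 0.25, -0.0186, 0.296, 0.02, -0.0011, -0.0018, 0, 0.25, -0.0186, 0.296, 0.02, -0.0011, -0.0018, 0, 0.25, -0.0186, 0.296, 0.07, -0.0011, -0.0018, 0, 0.25, -0.0186, 0.296, 0.11, -0.0011, -0.0018, 0, 0.25, -0.0186, 0.296, 0.1205, -0.0011, -0.0018, 0, 0.25, -0.0186, 0.296, 0.1205, -0.0011, -0.0018, 0, 0.25],
)

```text
time_s: 43.7
position: [0.5414, 0.1298, 0.0056]
tcp_rot: [[-0.972, 0.236, -0.004], [0.236, 0.972, -0.0], [0.004, -0.001, -1.0]]
force: [0.5, -0.2, 0.1]
opening: 0.248
grasp_force: 0.0
```

Run:
```python
from h import *
p=np.array([.6035,.121])+rot(-13.5)@[-.0416,-.003];go(*p,.007,76.5)
```

```text
t 43.7 d [-0.0208  0.003  -0.0014] rot [-0.08 -0.23 -0.14]
```

Scaled: 0.2 degrees / 90 = 0.0022.

inch_along(
  motion=[-0.008, 0.003, -0.001, 0, 0.0022, 0, 0.25, -0.015, 0.003, -0.001, 0, 0.0022, 0, 0.25, -0.018, 0.003, -0.001, 0, 0.0022, 0, 0.25, -0.021, 0.003, -0.001, 0, 0.0022, 0, 0.25, -0.024, 0.003, -0.001, 0, 0.0022, 0, 0.25, -0.027, 0.003, -0.001, 0, 0.0022, 0, 0.25, -0.03, 0.003, -0.001, 0, 0.0022, 0, 0.25, -0.03, 0.003, -0.001, 0, 0.0022, 0, 0.25],
)

```text
time_s: 44.5
position: [0.5627, 0.129, 0.0085]
tcp_rot: [[-0.972, 0.233, -0.024], [0.233, 0.972, 0.003], [0.024, -0.003, -1.0]]
force: [-15.9, 6.5, 14.7]
opening: 0.254
grasp_force: 8.5
```

Run:
```python
from rig import bot, capture
print(bot.read_state()['moment'])
```

```text
[1.54534173 2.44330784 0.32873305]
```

inch_along(
  motion=[0.02, 0, 0, 0, 0, 0, 0.25, 0.05, 0, 0, 0, 0, 0, 0.25, 0.05, 0, -0.05, 0, 0, 0, 0.25, 0.05, 0, -0.1, 0, 0, 0, 0.25, 0.09, 0, -0.12, 0, 0, 0, 0.25, 0.05, -0.05, -0.12, 0, 0, 0, 0.25, 0.05, -0.1, -0.12, 0, 0, 0, 0.25, 0.05, -0.15, -0.12, 0, 0, 0, 0.25, 0.05, -0.2, -0.12, 0, 0, 0, 0.25, 0.05, -0.25, -0.12, 0, 0, 0, 0.25, 0.05, -0.3, -0.12, 0, 0, 0, 0.25, 0.05, -0.3, -0.12, 0, 0, 0, 0.25],
)

```text
time_s: 45.7
position: [0.4551, -0.1588, 0.1292]
tcp_rot: [[-0.971, 0.239, 0.001], [0.239, 0.971, -0.004], [-0.002, -0.003, -1.0]]
force: [0.0, 0.8, 0.7]
opening: 0.25
grasp_force: 0.0
```

Run:
```python
from h import *
from rig import bot, capture
R=lambda im,x,y,w,h:cv2.resize(im[y:y+h,x:x+w].clip(0,255).astype(np.uint8),(400,400),interpolation=cv2.INTER_CUBIC)
a=[np.mean([capture(n)['color'][:,:,::-1].astype(np.float32) for _ in range(4)],0) for n in('top','scene')]
cv2.imwrite('pics/g.png',np.hstack([R(a[0],260,180,45,45),R(a[1],315,160,45,45)]))
```

```text
(no output)
```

View pics/g.png

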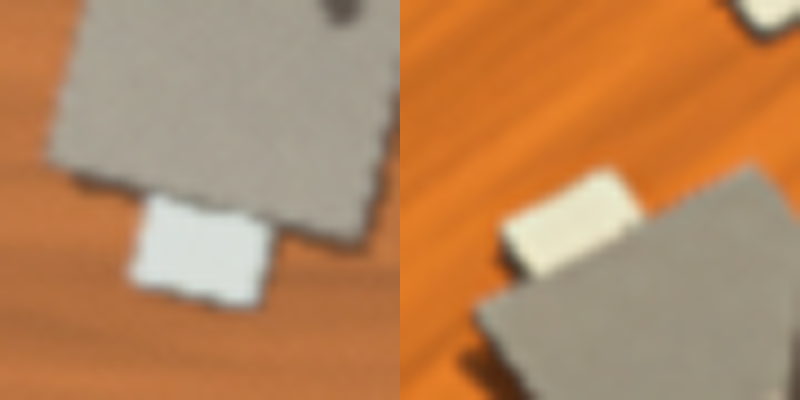

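The top view (left) shows the middle plate square in the channel. Its sides run from (148,195) to (128,285), parallel to the foot's sides, and about 30 mm sticks out. The push stopped at the same place as before, so it is fully home.

```bash
python3 -c "
from rig import bot, capture
print(bot.hand_in())"
```

```text
the job is handed in; nothing more can be done
None
```

The job is handed in: the 18 mm middle plate is the thickest that fits and lies flat against the stop, the 24 mm was blocked at the foot, and the 12 and 24 mm plates lie flat on the counter with the calculator, mug and bell undisturbed.

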